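Transfer the reagent row in reverse order

ROBOT

A 6-joint arm with a two-finger parallel gripper is mounted at the origin on a cart in front of the work surface, level with it; the furniture and walls round the work are solid. World frame = base frame: x ahead of the robot, y to its left, z up, the work surface at z = 0. Lengths are in m, angles in rad, forces in N, time in s.
With the tool pointing down it reaches from about 0.225 to 0.875 m from the base axis. Payload 3.4 kg.
Tool frame: the origin (TCP) lies midway between the tips of the shut fingers; the grasp point (between the pads) lies 19 mm behind it; z points along the fingers, y is the line along which they close (so a half turn about z gives the same grasp; the last joint's range is limited). The gripper opens to 85 mm and grips with 20 to 120 N. Pads are 22 mm wide; open, the fingers measure 114 mm over their backs; the gripper's body (76 mm by 85 mm) begins 54 mm behind the grasp point. The pads swing forward as they close: fully open they stand 13 mm farther back than shut.
Start: joints at [-1.23, 0.276, 1.505, -0, 1.361, -0.121], TCP at [0.256, -0.515, 0.231] pointing down, gripper open.
Joint ranges: [-2.89, 2.89], [-0.75, 2.08], [0.22, 2.7], [-1.18, 4.32], [0.11, 2.71], [-2.7, 2.7]. Speed limits (rad/s): [2.57, 2.57, 3.14, 3.14, 3.14, 3.14].

INTERFACE

Orientations are given as a unit quaternion [w, x, y, z].
In Python, from rig import * gives the robot as it stands.
- The arm moves only by the tool apply_moves, never from a script. Its argument "steps" is one flat list of numbers, 4 for each row, row after row: the shift along the world's x, y, z in cm, then the turn about the world's z in degrees. A call has 1 to 8 rows; each row is the pose to reach, as a shift and turn from the pose commanded when the call began; what a row does not reach only later rows make up. A row lasts 1/12 s, in which the tool goes at most 41.7 mm and 7.16 degrees, less where a joint would pass 70% of its speed; a pose out of reach is approached as far as the arm can. A call with a gripper value outside its range is refused whole. "jaw" is the closure in counts, from 0 (fully open) to 255 (shut), set as the call begins (left out, the last holds). The fingers move at their own pace and stop on an object; "newtons" is the grip in N (left out, the last holds). Time passes only in rows, so rows that repeat a pose let the fingers close. It gives the time, the measured TCP pose, the force, the opening and the grip force at its end, in the units of the state.
- get_state(): the state, without advancing time (a new reading comes with each control period).
- get_image(name): name is "scene" or "side" or "wrist"; returns the picture (480x640x3 uint8, red, green, blue); there is no depth.
- calibration(name): a dict with "fx", "fy", "cx", "cy" (pixels), "k1" (the pictures are not rectified: a ray, as slopes to the right and down, at radius r is drawn at 1 + k1 r^2 times it, then the intrinsics apply), "xyz" and "rotation" of the camera in the world. Camera axes: x right, y up, looking along -z (the intrinsics and any distortion apply to the point x, -y, -z); pixel columns grow to the right and rows downward; lengths in m; the calibration is good to about 2 mm. A picture is of the moment at which its call begins: read the wrist's pose just before it. calibration takes no time and is no camera call; for the wrist camera it gives the pose at the moment of the call.
- sign_off(): hands the job in; it is judged then, once.
The state is a dict: "clock": time; "qpos": joint angles; "qd": joint speeds; "effort": joint torques, N m; "position": TCP position; "ee_rot": TCP orientation; "contact_force": force on the tool from outside, world axes, zero at the start; "moment": the same for the moment, N m; "width": finger opening in m; "gripper_force": force on a finger pad.
Only numpy, scipy, OpenCV 4.12 (cv2) and the standard library are available. Lean on these libraries where they do the work, as an engineer would, in place of code of your own. Each camera call takes 0.05 s, during which the arm holds its last target. There are 200 camera calls.

TASK

Move the four dropper bottles from the coloured cups of the grey carrier into the empty yellow rack, one bottle to each recess and in the reverse order: as you look from the robot, the bottle that stands leftmost in the carrier goes to the rightmost recess, the second from the left to the second from the right, and so on. Leave every bottle standing upright on the floor of its recess, never let one tip over, and do not disturb the timer, the tape roll or the petri dish.

Things in the scene. Friction and masses are not known exactly. Their poses are not given: they have to be found in the camera images.
- red_bottle: loose white reagent dropper bottle with a red cap and a red band, about 40 g (varies): round body 25 mm across, body 37 mm high, 52 mm tall with its cap (the cap is narrower: take it round the body). Origin: centre of its underside; z up its axis. It starts upright in the cup of its cap's colour, and may be turned any way about its axis
- white_bottle: loose white reagent dropper bottle with a white cap and a grey band, about 40 g (varies): round body 33 mm across, body 48 mm high, 67 mm tall with its cap (the cap is narrower: take it round the body). Origin: centre of its underside; z up its axis. It starts upright in the cup of its cap's colour, and may be turned any way about its axis
- blue_bottle: loose white reagent dropper bottle with a blue cap and a blue band, about 40 g (varies): round body 29 mm across, body 42 mm high, 58 mm tall with its cap (the cap is narrower: take it round the body). Origin: centre of its underside; z up its axis. It starts upright in the cup of its cap's colour, and may be turned any way about its axis
- green_bottle: loose white reagent dropper bottle with a green cap and a green band, about 40 g (varies): round body 29 mm across, body 42 mm high, 58 mm tall with its cap (the cap is narrower: take it round the body). Origin: centre of its underside; z up its axis. It starts upright in the cup of its cap's colour, and may be turned any way about its axis
- red_cup: shallow round red holder cup, 53 mm across, 7 mm high, fixed on the carrier; its floor is 3 mm and its rim 7 mm above its origin. Origin: centre of its underside, 6 mm above the worktop; axes parallel to the carrier's. It stays where it is, and shows where the red-capped bottle came from
- white_cup: shallow round white holder cup, 53 mm across, 7 mm high, fixed on the carrier; its floor is 3 mm and its rim 7 mm above its origin. Origin: centre of its underside, 6 mm above the worktop; axes parallel to the carrier's. It stays where it is, and shows where the white-capped bottle came from
- blue_cup: shallow round blue holder cup, 53 mm across, 7 mm high, fixed on the carrier; its floor is 3 mm and its rim 7 mm above its origin. Origin: centre of its underside, 6 mm above the worktop; axes parallel to the carrier's. It stays where it is, and shows where the blue-capped bottle came from
- green_cup: shallow round green holder cup, 53 mm across, 7 mm high, fixed on the carrier; its floor is 3 mm and its rim 7 mm above its origin. Origin: centre of its underside, 6 mm above the worktop; axes parallel to the carrier's. It stays where it is, and shows where the green-capped bottle came from
- carrier: fixed grey rail with bare aluminium ends, 62 x 256 x 12 mm (its flat top is 6 mm high), that holds the four coloured cups in a row. Origin: centre of its underside, on the worktop; its y axis runs along the row, to the left as the robot sees it; the cups stand at y = +87, +29, -29 and -87 mm, x = 0, in an order that changes from run to run
- run_rack: fixed yellow plastic rack, 66 x 276 x 14 mm with black end tabs, empty at the start. Origin: centre of its underside, on the worktop; y along the row, to the robot's left. Four round recesses with dark floors, 48 mm wide, 6 mm deep (floor at z = 8 mm), at y = +87, +29, -29, -87 mm, x = 0. Rack and carrier may swap sides; each is turned by up to 0.25 rad. A shelf overhangs the bench at x > 0.72, y > 0.1 m: keep the wrist clear
- timer: bystander: white kitchen timer with buttons, 62 x 62 x 20 mm, loose; leave it alone. Origin: centre of its underside
- tape_roll: bystander: roll of white tape lying flat, 67 mm across, 19 mm high, loose; leave it alone. Origin: centre of its underside
- petri_dish: bystander: closed petri dish with yellowish content, 63 mm across, 15 mm high, loose; leave it alone. Origin: centre of its underside
Mind the look-alikes: they are no part of the job. Leave any purple look-alike of the blue_bottle alone.

How it is judged:
By the outcome, as a careful person would: the job done as asked, in the order asked, and still so for the second after the job is handed in, with the robot touching nothing.
It also fails if it takes over 101 s, if anything falls off the work surface, if the arm or the gripper's body presses on something with over 40 N, if the wrist force passes 120 N, or if a joint passes its speed limit or range.

## Working session

There is one attempt and no reset: what is moved stays moved. The work goes in short steps, Python scripts to look and compute and a tool call to move; the robot and the scene stay as the last step left them, time stands still between calls to the robot, and variables do not carry over. Pictures are saved under pics/ and viewed, at most 14 in all, crops included, and the job is handed in when it is done.

Besides the shell and the picture viewer there is one more tool, called after "Emit:" by a JSON object that holds its "name" and its "arguments", one argument or row to a line. apply_moves: Moves the arm, as the interface text tells. Its arguments: {"type":"object","properties":{"steps":{"type":"array","items":{"type":"number"}},"jaw":{"type":"number"},"newtons":{"type":"number"}},"required":["steps"]}

```bash
mkdir -p pics
cat > h.py <<'E'
from rig import *
import numpy as np, cv2
def ray(cal,u,v):
    K=np.array([[cal["fx"],0,cal["cx"]],[0,cal["fy"],cal["cy"]],[0,0,1.]])
    p=cv2.undistortPoints(np.array([[[u,v]]],float),K,np.array([cal["k1"],0,0,0,0.]))[0,0]
    R=np.array(cal["rotation"],float).reshape(3,3)
    return np.array(cal["xyz"]),R@np.array([p[0],-p[1],-1.])
def onz(cal,u,v,z):
    o,d=ray(cal,u,v); return o+d*(z-o[2])/d[2]
def proj(cal,P):
    R=np.array(cal["rotation"],float).reshape(3,3); c=R.T@(np.array(P)-np.array(cal["xyz"]))
    x,y=c[0]/-c[2],-c[1]/-c[2]; s=1+cal["k1"]*(x*x+y*y)
    return cal["fx"]*x*s+cal["cx"],cal["fy"]*y*s+cal["cy"]
E
python3 - <<'E'
from h import *
for n in("scene","side"):
    c=calibration(n); print(n,c)
    cv2.imwrite(f"pics/{n}0.png",get_image(n)[...,::-1])
print(get_state())
E
```

```text
scene {'fx': 494.94082244832066, 'fy': 494.94082244832066, 'cx': 315.71550654878433, 'cy': 238.79923877075024, 'k1': -0.025996444311842087, 'xyz': array([0.02383525, 0.36098157, 0.80852204]), 'rotation': array([-0.4641049 , -0.17810589,  0.29318965,  0.81665461])}
side {'fx': 490.2032011556943, 'fy': 490.2032011556943, 'cx': 324.59888602562967, 'cy': 248.41761512388143, 'k1': 0.01805807946663524, 'xyz': array([ 0.43874886, -1.11137312,  0.50707633]), 'rotation': array([ 0.82823625,  0.55603637, -0.0440906 , -0.05389153])}
{'clock': 0.1, 'qpos': array([-1.22999575e+00,  2.76528760e-01,  1.50601714e+00,  7.38902461e-06,
        1.36072404e+00, -1.21011207e-01]), 'qd': array([ 0.00054621, -0.00088617, -0.0014744 ,  0.00096377,  0.00053019,
        0.00072225]), 'effort': array([ 1.45697875e-03, -4.17701054e+01, -2.46405029e+01, -1.52293792e-04,
        5.77006504e-03, -5.15811777e-06]), 'position': array([ 0.25603195, -0.51431114,  0.23052371]), 'ee_rot': array([-8.33981886e-04,  9.73459307e-01,  2.28858632e-01, -8.83863461e-05]), 'contact_force': array([-1.76903385,  1.0163462 ,  1.0894714 ]), 'moment': array([ 0.02879942, -0.01240673, -0.01824025]), 'gripper_force': 0.0, 'width': 0.08514028739408522}
```

View pics/scene0.png

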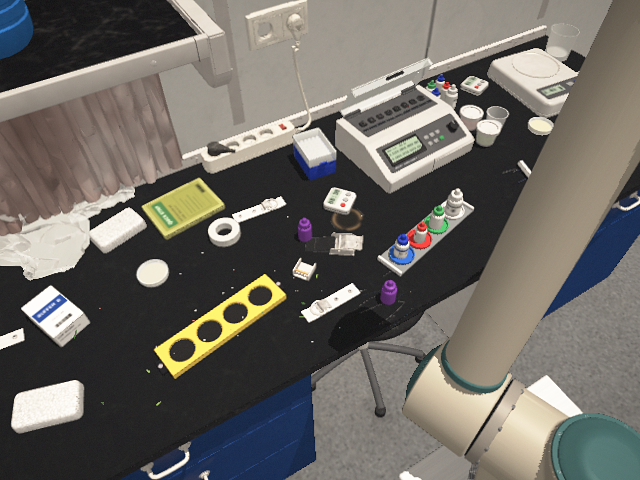

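View pics/side0.png

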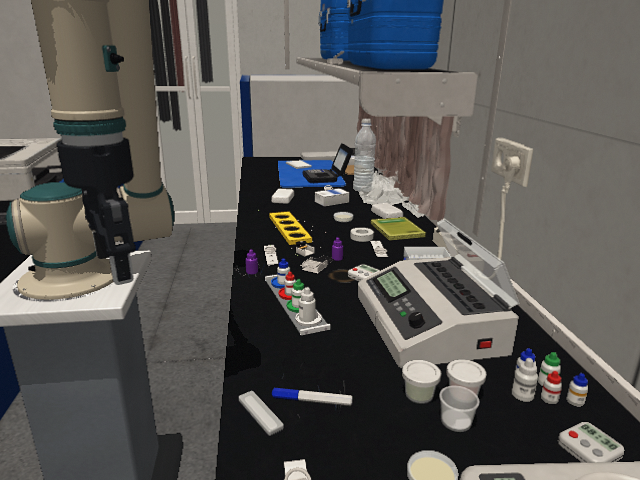

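The scene picture shows the carrier with cups, left to right as the robot sees it: blue (402,250), red (421,235), green (438,218), white (455,205). The empty rack's recesses run from leftmost at (182,350) to rightmost at (260,295).

Possible mistakes: the purple look-alikes at (305,230) and (389,292), and the coloured bottles at the back near (440,88). By the description, I want the four bottles in the coloured cups.

```bash
sed -i 's/^import numpy as np, cv2/import numpy as np, cv2\nfrom scipy.spatial.transform import Rotation as Ro\ndef RM(c): return Ro.from_quat(c["rotation"],scalar_first=True).as_matrix()/; s/R=np.array(cal\["rotation"\],float).reshape(3,3)/R=RM(cal)/' h.py
cat > m.py <<'E'
from h import *
for n in("scene","side"):
    c=calibration(n); im=get_image(n); hsv=cv2.cvtColor(im,cv2.COLOR_RGB2HSV)
    # rack: yellow
    y=cv2.inRange(hsv,(22,150,100),(32,255,255)); 
    cs,_=cv2.findContours(y,cv2.RETR_CCOMP,cv2.CHAIN_APPROX_NONE)
    big=max(cs,key=cv2.contourArea)
    P=np.array([onz(c,*p[0],.014)[:2] for p in big],np.float32)
    r=cv2.minAreaRect(P); print(n,"rack",r)
    for k in cs:
        if 60<cv2.contourArea(k)<3000 and cv2.pointPolygonTest(big,tuple(map(float,k[0][0])),False)>0:
            Q=np.array([onz(c,*p[0],.014)[:2] for p in k],np.float32); print("  hole",cv2.minEnclosingCircle(Q), cv2.contourArea(k))
    x0,y0,x1,y1=(370,180,480,275) if n=="scene" else (262,255,332,335)
    for nm,lo,hi,zc in(("blue",(105,150,60),(125,255,255),.067),("red",(172,150,60),(180,255,255),.061),("red2",(0,150,60),(6,255,255),.061),("green",(50,120,40),(85,255,255),.067)):
        m=cv2.inRange(hsv,lo,hi); m2=np.zeros_like(m); m2[y0:y1,x0:x1]=m[y0:y1,x0:x1]
        k,_,st,ce=cv2.connectedComponentsWithStats(m2)
        for i in range(1,k):
            if st[i,4]>12: print("  ",nm,ce[i].round(1),st[i],"cup-plane",onz(c,*ce[i],.013)[:2].round(3),"cap top",onz(c,*ce[i],zc-.005)[:2].round(3))
    crop=im[y0:y1,x0:x1]; cv2.imwrite(f"pics/{n}_crop.png",cv2.resize(crop[...,::-1],None,fx=6,fy=6,interpolation=cv2.INTER_CUBIC))
E
python3 m.py
```

```text
scene rack ((0.49736711382865906, 0.2741513252258301), (0.058585379272699356, 0.25750818848609924), 21.982494354248047)
   blue [402.5 239.3] [397 234  11  11  90] cup-plane [ 0.514 -0.12 ] cap top [ 0.484 -0.09 ]
   blue [402.3 256.5] [389 245  26  20 205] cup-plane [ 0.477 -0.092] cap top [ 0.45  -0.064]
   red2 [421.7 226.3] [418 222   9   9  64] cup-plane [ 0.522 -0.177] cap top [ 0.495 -0.148]
   red2 [419.3 240.3] [408 229  24  20 219] cup-plane [ 0.494 -0.148] cap top [ 0.468 -0.121]
   green [438.3 210.6] [434 205  10  11  79] cup-plane [ 0.54  -0.237] cap top [ 0.508 -0.2  ]
   green [436.9 226.2] [424 216  25  18 152] cup-plane [ 0.505 -0.205] cap top [ 0.476 -0.17 ]
side rack ((0.5304633975028992, 0.27146655321121216), (0.0751083716750145, 0.2861119508743286), 10.67806625366211)
  hole ((0.5478682518005371, 0.193759948015213), 0.025660373270511627) 66.0
  hole ((0.5351032614707947, 0.25197938084602356), 0.02645646594464779) 62.0
   blue [283.  263.3] [279 258   9  10  67] cup-plane [0.497 0.002] cap top [ 0.491 -0.109]
   blue [276.  283.2] [271 277  13  11  70] cup-plane [ 0.474 -0.108] cap top [ 0.471 -0.207]
   red2 [289.8 275.9] [286 271   9   9  57] cup-plane [ 0.508 -0.073] cap top [ 0.502 -0.163]
   red2 [283.9 294.5] [279 288  13  12  84] cup-plane [ 0.489 -0.165] cap top [ 0.484 -0.247]
   green [298.2 284.7] [293 279  11  11  84] cup-plane [ 0.524 -0.121] cap top [ 0.515 -0.219]
   green [296.2 296.3] [293 295   7   3  13] cup-plane [ 0.514 -0.176] cap top [ 0.507 -0.269]
   green [291.7 306.8] [287 300  12  13  79] cup-plane [ 0.501 -0.221] cap top [ 0.495 -0.309]
```

View pics/scene_crop.png

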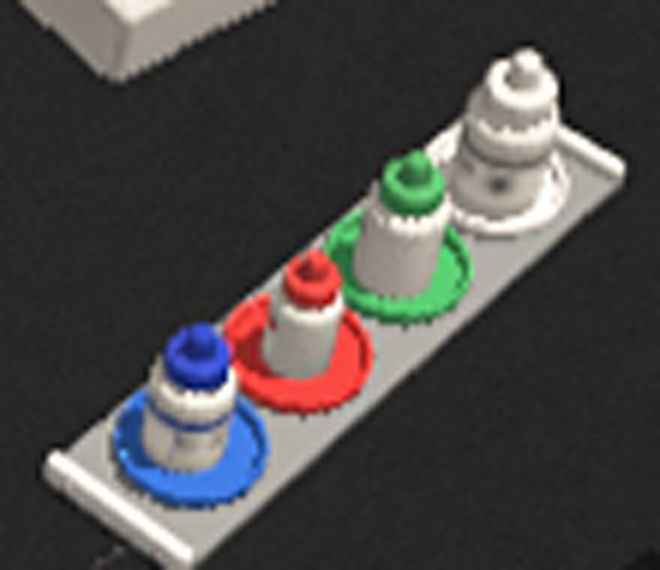

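The crop confirms it: from the left the bottles are blue, red, green and white, each in its own cup. I'll triangulate the caps across both views and measure the rack more carefully.

```bash
cat > t.py <<'E'
from h import *
def tri(a,b):
    cs,cd=calibration("scene"),calibration("side")
    o1,d1=ray(cs,*a);o2,d2=ray(cd,*b)
    s=np.linalg.lstsq(np.c_[d1,-d2],o2-o1,rcond=None)[0]
    p,q=o1+s[0]*d1,o2+s[1]*d2
    return (p+q)/2,np.linalg.norm(p-q)
if __name__=="__main__":
    for n,a,b in(("blue",(402.5,239.3),(283,263.3)),("red",(421.7,226.3),(289.8,275.9)),("green",(438.3,210.6),(298.2,284.7))): print(n,*tri(a,b))
    for n in("scene","side"):
        im=get_image(n); x0,y0,x1,y1=(145,265,300,385) if n=="scene" else (262,205,322,250)
        f=5 if n=="scene" else 8
        cv2.imwrite(f"pics/rack_{n}.png",cv2.resize(im[y0:y1,x0:x1,::-1],None,fx=f,fy=f,interpolation=cv2.INTER_CUBIC))
        c=calibration(n)
        hsv=cv2.cvtColor(im,cv2.COLOR_RGB2HSV)
        m=cv2.inRange(hsv,(20,120,80),(35,255,255));mm=np.zeros_like(m);mm[y0:y1,x0:x1]=m[y0:y1,x0:x1]
        mm=cv2.morphologyEx(mm,cv2.MORPH_CLOSE,np.ones((3,3)))
        cs,_=cv2.findContours(mm,cv2.RETR_CCOMP,cv2.CHAIN_APPROX_NONE)
        for k in cs:
            a=cv2.contourArea(k)
            if 40<a<1500:
                Q=np.array([onz(c,*p[0],.014)[:2] for p in k],np.float32); print(n,a,Q.min(0),Q.max(0),(Q.min(0)+Q.max(0))/2,k.mean(0)[0])
E
python3 t.py
```

```text
blue [ 0.49022011 -0.09471433  0.05482781] 0.0033382341277580045
red [ 0.50115802 -0.15213412  0.04973839] 0.0037415440841468053
green [ 0.51474692 -0.20578554  0.05436862] 0.003454298229975883
scene 451.5 [0.48727313 0.34657544] [0.5320109  0.39299226] [0.509642   0.36978385] [181.8115942  349.88405797]
scene 426.0 [0.49748066 0.28921118] [0.5436423  0.33595347] [0.52056146 0.3125823 ] [209.07575758 331.03030303]
scene 392.0 [0.5091287  0.23291779] [0.55389214 0.27930212] [0.5315104  0.25610995] [235.01515152 312.3030303 ]
scene 359.5 [0.5194054  0.17579617] [0.5645665  0.22291899] [0.541986   0.19935757] [259.75409836 295.68852459]
side 740.5 [0.4752807  0.12468021] [0.5859303  0.41788402] [0.5306055 0.2712821] [289.88785047 227.85046729]
side 50.0 [0.5277164  0.17581327] [0.565867   0.21124487] [0.5467917  0.19352907] [296.5 235. ]
```

View pics/rack_scene.png

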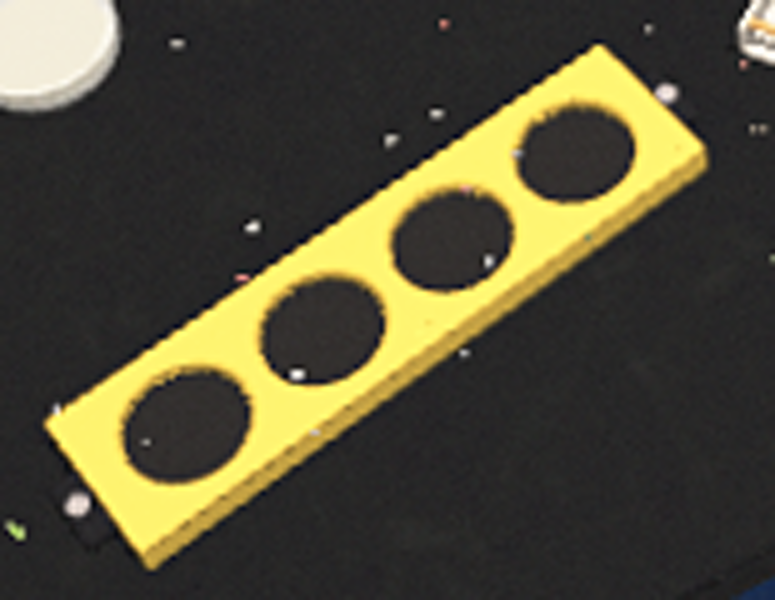

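Rack recesses, right to left: (.542,.199), (.5315,.256), (.521,.3125), (.510,.370). The spacing comes out at 57.8 mm (58 expected) and the yaw is about 10.8°. The carrier's blue, red and green caps fit a yaw of about 12°. I'll move over the blue bottle with the jaw across the row.

Emit:
{"name": "apply_moves", "arguments": {
  "steps": [23.4, 42, 0, 75.7, 23.4, 42, 0, 75.7, 23.4, 42, 0, 75.7, 23.4, 42, 0, 75.7, 23.4, 42, 0, 75.7, 23.4, 42, 0, 75.7, 23.4, 42, 0, 75.7, 23.4, 42, 0, 75.7],
  "jaw": 0,
  "newtons": 25
}}

```text
clock: 0.97
position: [0.419, -0.2217, 0.2315]
ee_rot: [0.0, 0.743, 0.67, 0.0]
contact_force: [1.3, -1.2, -0.1]
width: 0.0848
gripper_force: 0.0
```

Emit:
{"name": "apply_moves", "arguments": {
  "steps": [7.1, 12.7, 0, 18, 7.1, 12.7, 0, 18, 7.1, 12.7, 0, 18, 7.1, 12.7, 0, 18, 7.1, 12.7, 0, 18, 7.1, 12.7, 0, 18]
}}

```text
clock: 1.47
position: [0.4896, -0.0958, 0.2312]
ee_rot: [0.0, 0.63, 0.777, -0.0]
contact_force: [-1.1, -0.8, -0.4]
width: 0.0852
gripper_force: 0.0
```

Run:
```python
from h import *
s=get_state(); print(s["position"],s["ee_rot"])
c=calibration("wrist"); im=get_image("wrist"); np.savez("w1.npz",im=im,**c); print(c)
cv2.imwrite("pics/w1.png",im[...,::-1])
```

```text
[ 0.48961622 -0.09576745  0.23122132] [ 5.37108778e-07  6.29872918e-01  7.76698141e-01 -3.24225422e-04]
{'fx': 430.09077428971335, 'fy': 430.09077428971335, 'cx': 318.5046677271684, 'cy': 239.0109157485332, 'k1': -0.018730448866734722, 'xyz': array([ 0.47404401, -0.01839038,  0.37301196]), 'rotation': array([ 0.98281494, -0.15272468, -0.01523958,  0.10255597])}
```

View pics/w1.png

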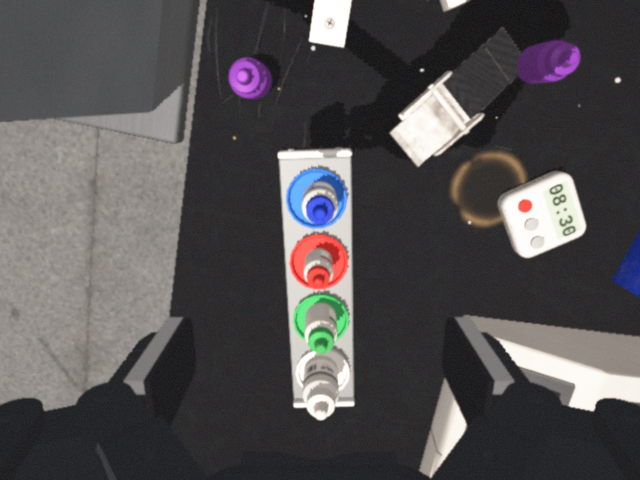

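The wrist view shows the four bottles in line: blue (320,205), red (318,270), green (321,335), white (320,400). A purple look-alike stands clear at (250,78). Now I'll measure the cups and caps.

Run:
```python
from h import *
d=np.load("w1.npz"); im=d["im"]; c={k:(d[k] if d[k].shape else float(d[k])) for k in d.files if k!="im"}
hsv=cv2.cvtColor(im,cv2.COLOR_RGB2HSV)
for n,rs in(("blue",[(100,120,60),(125,255,255)]),("red",[(0,150,60),(8,255,255)]),("green",[(45,120,40),(85,255,255)])):
    m=cv2.inRange(hsv,*rs); m[:, :270]=0;m[:,370:]=0; m[370:]=0
    k,_,st,ce=cv2.connectedComponentsWithStats(m)
    for i in range(1,k):
        if st[i,4]>80: print(n,ce[i].round(1),st[i])
    ys,xs=np.nonzero(m); Q=np.array([onz(c,x,y,.013)[:2] for x,y in zip(xs,ys)],np.float32)
# caps: pixel centres -> plane
def f(u,v,z): return onz(c,u,v,z)[:2].round(4)
print("white cap tip",f(321,408,.074))
# carrier corners
for p in((279,153),(350,152),(294,406),(353,405)): print("corner",f(*p,.012))
for p in((317,197.5),(320,261),(322,317),(324,371)): print("cup eyeball",f(*p,.013))
```

```text
blue [315.2 198.4] [ 287  169   60   59 2101]
red [318.8 260.7] [ 291  234   57   55 1784]
green [320.8 312.2] [294 294  54  44 895]
green [320.6 339.9] [309 328  24  25 471]
white cap tip [ 0.5259 -0.2564]
corner [ 0.4498 -0.0645]
corner [ 0.5072 -0.0516]
corner [ 0.5095 -0.309 ]
corner [ 0.5675 -0.2955]
cup eyeball [ 0.4883 -0.0946]
cup eyeball [ 0.5028 -0.1505]
cup eyeball [ 0.5161 -0.2047]
cup eyeball [ 0.5303 -0.2617]
```

Emit:
{"name": "apply_moves", "arguments": {
  "steps": [0, 0.1, -4, 1.8, 0, 0.1, -8, 1.8, 0, 0.1, -12, 1.8, 0, 0.1, -15, 1.8, 0, 0.1, -18, 1.8, 0, 0.1, -20, 1.8, 0, 0.1, -21, 1.8, 0, 0.1, -21, 1.8]
}}

```text
clock: 2.18
position: [0.4868, -0.0966, 0.019]
ee_rot: [-0.003, 0.62, 0.785, -0.001]
contact_force: [-1.1, 0.1, -0.9]
width: 0.0851
gripper_force: 0.0
```

Run:
```python
from h import *
im=get_image("wrist"); cv2.imwrite("pics/w2.png",im[...,::-1])
```

```text
(no output)
```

View pics/w2.png

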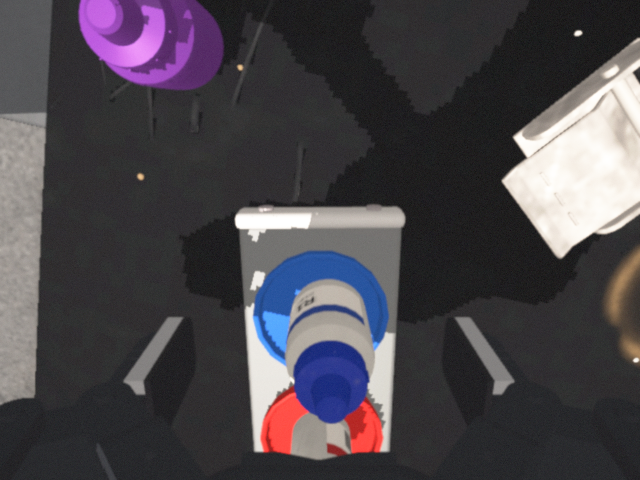

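The view shows blue between the open fingers, body at about (330,320), with the pads clear of the cup. Closing.

Emit:
{"name": "apply_moves", "arguments": {
  "steps": [0.2, 0.1, 0, 0, 0.2, 0.1, 0, 0, 0.2, 0.1, 0, 0, 0.2, 0.1, 0, 0, 0.2, 0.1, 0, 0, 0.2, 0.1, 0, 0, 0.2, 0.1, 0, 0, 0.2, 0.1, 0, 0],
  "jaw": 255,
  "newtons": 25
}}

```text
clock: 2.9
position: [0.4918, -0.0948, 0.0222]
ee_rot: [0.001, 0.619, 0.786, 0.0]
contact_force: [-1.3, -0.2, 5.9]
width: 0.0277
gripper_force: 24.7
```

Emit:
{"name": "apply_moves", "arguments": {
  "steps": [0, 0, 2, 0, 0, 0, 5, 0, 0, 0, 9, 0, 1, 3, 12, 0, 2, 6.5, 12, -1, 2.8, 10, 12, -2, 3.5, 13.5, 12, -2.8, 4, 17, 12, -2.8]
}}

```text
clock: 3.57
position: [0.5319, 0.0771, 0.1418]
ee_rot: [0.001, 0.638, 0.77, 0.0]
contact_force: [1.0, -0.7, -0.3]
width: 0.0281
gripper_force: 25.1
```

Run:
```python
from h import *
s=get_state();print(s["position"],s["width"],s["contact_force"])
c=calibration("wrist");im=get_image("wrist"); np.savez("w3.npz",im=im,**c); cv2.imwrite("pics/w3.png",im[...,::-1])
```

```text
[0.53190211 0.07707705 0.14177859] 0.02808991711842981 [ 1.01048089 -0.67242895 -0.27313703]
```

View pics/w3.png

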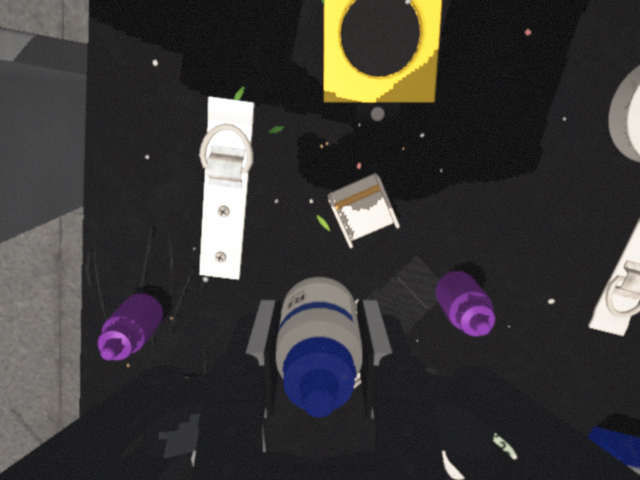

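Blue is held upright, and the first recess shows at about (381,33). I'll locate that recess on the rim plane.

Run:
```python
from h import *
d=np.load("w3.npz"); im=d["im"]; c={k:(d[k] if d[k].shape else float(d[k])) for k in d.files if k!="im"}
hsv=cv2.cvtColor(im,cv2.COLOR_RGB2HSV); m=cv2.inRange(hsv,(20,100,60),(35,255,255))
for l in(77,101): pass
m=m[:101,300:460]
h=255-m; k,_,st,ce=cv2.connectedComponentsWithStats(h)
for i in range(1,k):
    if st[i,4]>2000 and 20<st[i,0]<60:
        x,y,w,hh,_=st[i]; x+=300; print(st[i])
        print("left/right/bottom",onz(c,x,36,.014),onz(c,x+w,36,.014),onz(c,x+w/2,y+hh,.014))
        B=onz(c,x+w/2,y+hh,.014); a=np.deg2rad(10.7); print("centre",B[:2]+.024*np.array([-np.sin(a),np.cos(a)]))
        print("mid",(onz(c,x,36,.014)+onz(c,x+w,36,.014))/2)
```

```text
[  41    0   78   76 4865]
left/right/bottom [0.52373116 0.1929959  0.014     ] [0.56776202 0.20142483 0.014     ] [0.55062238 0.17609645 0.014     ]
centre [0.54616638 0.19967916]
mid [0.54574659 0.19721036 0.014     ]
```

Emit:
{"name": "apply_moves", "arguments": {
  "steps": [0.5, 4, 0, 0, 0.9, 8, 0, 0, 1.3, 12.1, 0, 0, 1.3, 12.1, -2, 0, 1.3, 12.1, -5, 0, 1.3, 12.1, -8, 0, 1.3, 12.1, -10, 0, 1.3, 12.1, -10.5, 0]
}}

```text
clock: 4.28
position: [0.5412, 0.1958, 0.0326]
ee_rot: [-0.002, 0.637, 0.77, -0.003]
contact_force: [-0.1, -1.5, -0.2]
width: 0.0279
gripper_force: 25.1
```

Emit:
{"name": "apply_moves", "arguments": {
  "steps": [0, 0, 0, 0, 0, 0, -0.4, 0, 0, 0, -0.8, 0, 0, 0, -1.1, 0, 0, 0, -1.3, 0, 0, 0, -1.3, 0]
}}

```text
clock: 4.78
position: [0.5445, 0.1963, 0.0236]
ee_rot: [0.0, 0.638, 0.77, 0.0]
contact_force: [-1.0, -0.6, -0.3]
width: 0.0279
gripper_force: 25.1
```

Emit:
{"name": "apply_moves", "arguments": {
  "steps": [0, 0.1, -0.1, 0, 0, 0.1, -0.2, 0, 0, 0.1, -0.25, 0, 0, 0.1, -0.25, 0]
}}

```text
clock: 5.12
position: [0.5447, 0.1975, 0.0213]
ee_rot: [0.0, 0.638, 0.77, 0.0]
contact_force: [-0.5, 0.3, 2.1]
width: 0.0277
gripper_force: 25.4
```

Emit:
{"name": "apply_moves", "arguments": {
  "steps": [0, 0, 0, 0, 0, 0, 0, 0, 0, 0, 0, 0, 0, 0, 0, 0, 0, 0, 0, 0, 0, 0, 0, 0],
  "jaw": 0
}}

```text
clock: 5.62
position: [0.5444, 0.1974, 0.0207]
ee_rot: [-0.0, 0.638, 0.77, -0.0]
contact_force: [-1.2, -0.5, 0.3]
width: 0.0855
gripper_force: 0.0
```

Emit:
{"name": "apply_moves", "arguments": {
  "steps": [0, 0, 3, 0, 0, 0, 7, 0, 0, 0, 10, 0, -0.5, -4, 12, 1, -1, -8, 12, 2, -1.5, -12, 12, 2.8, -2, -16, 12, 2.8, -2.5, -20, 12, 2.8]
}}

```text
clock: 6.28
position: [0.5189, -0.0042, 0.1412]
ee_rot: [0.0, 0.618, 0.786, 0.0]
contact_force: [0.7, -0.5, -0.0]
width: 0.0858
gripper_force: 0.0
```

Emit:
{"name": "apply_moves", "arguments": {
  "steps": [-0.5, -4, 0, 0, -1, -8, 0, 0, -1.4, -12, 0, 0, -1.7, -14.9, 0, 0, -1.7, -14.9, -2, 0, -1.7, -14.9, -4, 0, -1.7, -14.9, -4, 0]
}}

```text
clock: 6.87
position: [0.4996, -0.1514, 0.0978]
ee_rot: [-0.003, 0.619, 0.785, -0.001]
contact_force: [-0.2, 0.2, 0.6]
width: 0.0852
gripper_force: 0.0
```

Run:
```python
from h import *
s=get_state();print(s["position"],s["ee_rot"])
c=calibration("wrist");im=get_image("wrist"); np.savez("w4.npz",im=im,**c)
sc=get_image("scene")[265:385,145:300]; sc=cv2.resize(sc,(620,480))
cv2.imwrite("pics/w4.png",cv2.resize(np.hstack([cv2.resize(im,(400,300)),cv2.resize(sc,(388,300))]),None,fx=1,fy=1)[...,::-1])
```

```text
[ 0.49961816 -0.15139532  0.09775482] [-0.0034125   0.61945744  0.78502243 -0.00079042]
```

View pics/w4.png

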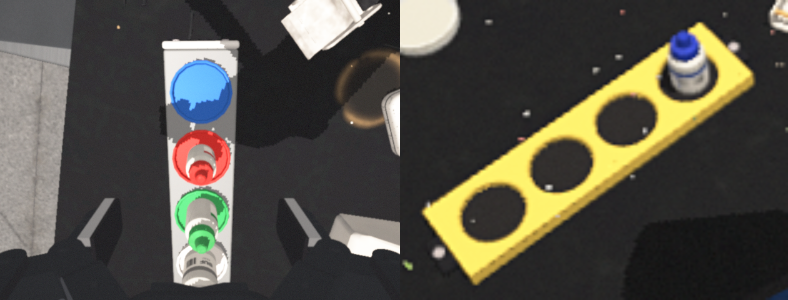

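Blue stands upright in the rightmost recess and red is between the fingers. I'll descend onto red.

Emit:
{"name": "apply_moves", "arguments": {
  "steps": [0, 0.05, -2, 0, 0, 0.05, -4, 0, 0, 0.05, -6, 0, 0, 0.05, -7.5, 0, 0, 0.05, -8.2, 0, 0, 0.05, -8.2, 0, 0, 0.05, -8.2, 0]
}}

```text
clock: 7.55
position: [0.5033, -0.1511, 0.0197]
ee_rot: [0.001, 0.618, 0.786, 0.0]
contact_force: [0.2, -0.3, 1.2]
width: 0.0851
gripper_force: 0.0
```

Emit:
{"name": "apply_moves", "arguments": {
  "steps": [0, 0, 0, 0, 0, 0, 0, 0, 0, 0, 0, 0, 0, 0, 0, 0, 0, 0, 0, 0, 0, 0, 0, 0, 0, 0, 0, 0, 0, 0, 0, 0],
  "jaw": 255
}}

```text
clock: 8.22
position: [0.5026, -0.1512, 0.0193]
ee_rot: [0.0, 0.619, 0.786, 0.0]
contact_force: [-0.9, 0.4, 5.8]
width: 0.0239
gripper_force: 25.2
```

Emit:
{"name": "apply_moves", "arguments": {
  "steps": [0, 0, 2, 0, 0, 0, 5, 0, 0, 0, 9, 0, 0.3, 2.5, 12, 0, 0.6, 6.5, 12, -1, 0.9, 10.5, 12, -2, 1.2, 14.5, 12, -2.8, 1.5, 18.5, 12, -2.8]
}}

```text
clock: 8.88
position: [0.5172, 0.0355, 0.1389]
ee_rot: [0.0, 0.638, 0.77, 0.0]
contact_force: [0.9, 0.1, -1.3]
width: 0.0238
gripper_force: 24.8
```

Emit:
{"name": "apply_moves", "arguments": {
  "steps": [0.3, 4, 0, 0, 0.6, 8, 0, 0, 0.9, 12, 0, 0, 1.2, 16, 0, 0, 1.5, 20, 0, 0, 1.6, 22.1, 0, 0, 1.6, 22.1, 0, 0, 1.6, 22.1, 0, 0]
}}

```text
clock: 9.55
position: [0.5329, 0.2559, 0.138]
ee_rot: [-0.0, 0.637, 0.771, -0.001]
contact_force: [-0.1, -1.3, -0.1]
width: 0.0231
gripper_force: 24.8
```

Emit:
{"name": "apply_moves", "arguments": {
  "steps": [0, 0, -4, 0, 0, 0, -7, 0, 0, 0, -9.5, 0, 0, 0, -10.8, 0, 0, 0, -11.4, 0, 0, 0, -11.7, 0, 0, 0, -12, 0, 0, 0, -12, 0]
}}

```text
clock: 10.22
position: [0.534, 0.2545, 0.0193]
ee_rot: [0.0, 0.638, 0.77, 0.0]
contact_force: [0.2, 0.2, -0.4]
width: 0.0236
gripper_force: 24.8
```

Emit:
{"name": "apply_moves", "arguments": {
  "steps": [0, 0, -0.1, 0, 0, 0, -0.1, 0, 0, 0, -0.1, 0]
}}

```text
clock: 10.47
position: [0.5339, 0.2551, 0.0186]
ee_rot: [0.0, 0.638, 0.77, 0.001]
contact_force: [-0.5, 0.6, -0.2]
width: 0.0238
gripper_force: 24.8
```

Emit:
{"name": "apply_moves", "arguments": {
  "steps": [0, 0, 0, 0, 0, 0, 0, 0, 0, 0, 0, 0, 0, 0, 0, 0, 0, 0, 0, 0, 0, 0, 0, 0],
  "jaw": 0
}}

```text
clock: 10.97
position: [0.5334, 0.2549, 0.0178]
ee_rot: [0.0, 0.638, 0.77, 0.0]
contact_force: [0.7, -1.0, -0.5]
width: 0.0856
gripper_force: 0.0
```

Emit:
{"name": "apply_moves", "arguments": {
  "steps": [0, 0, 3, 0, 0, 0, 7, 0, 0, 0, 10, 0, -0.2, -4, 12, 1, -0.4, -8, 12, 2, -0.6, -12, 12, 2.8, -0.8, -16, 12, 2.8, -1, -20, 12, 2.8]
}}

```text
clock: 11.63
position: [0.523, 0.0533, 0.1382]
ee_rot: [0.0, 0.618, 0.786, 0.0]
contact_force: [0.8, 0.3, -0.3]
width: 0.0857
gripper_force: 0.0
```

Emit:
{"name": "apply_moves", "arguments": {
  "steps": [-0.1, -4, 0, 0, -0.2, -8, 0, 0, -0.4, -12, 0, 0, -0.5, -16, 0, 0, -0.6, -20, 0, 0, -0.8, -24, 0, 0, -0.8, -26, 0, 0, -0.8, -26, -2, 0]
}}

```text
clock: 12.3
position: [0.5185, -0.2118, 0.121]
ee_rot: [0.006, 0.62, 0.784, -0.0]
contact_force: [1.4, -0.4, -0.5]
width: 0.0857
gripper_force: 0.0
```

Run:
```python
from h import *
s=get_state();print(s["position"],s["ee_rot"])
im=get_image("wrist")
sc=get_image("scene")[265:385,145:300]
cv2.imwrite("pics/w5.png",np.hstack([cv2.resize(im,(400,300)),cv2.resize(sc,(388,300))])[...,::-1])
```

```text
[ 0.5184862  -0.21179007  0.12099611] [ 5.53971470e-03  6.20412781e-01  7.84255877e-01 -1.12163845e-04]
```

View pics/w5.png

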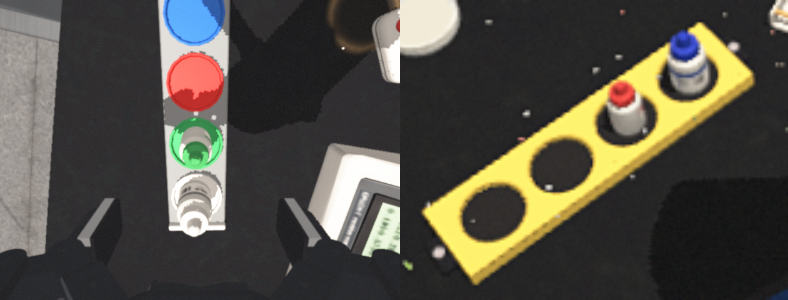

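Red is in place. Before going on, I'll check how much room the analyser leaves.

Run:
```python
from h import *
c=calibration("scene")
for p in((385,188),(473,150),(337,140)): print(p,onz(c,*p,0).round(3))
s=calibration("side")
for p in((400,361),(362,305)): print(p,onz(s,*p,0).round(3))
```

```text
(385, 188) [ 0.669 -0.187  0.   ]
(473, 150) [ 0.665 -0.454 -0.   ]
(337, 140) [ 0.877 -0.185 -0.   ]
(400, 361) [ 0.677 -0.414  0.   ]
(362, 305) [ 0.653 -0.207  0.   ]
```

Emit:
{"name": "apply_moves", "arguments": {
  "steps": [0, 0, -3, 0, 0, 0, -5.5, 0, 0, 0, -7.5, 0, 0, 0, -9, 0, 0, 0, -9.8, 0, 0, 0, -9.8, 0, 0, 0, -9.8, 0]
}}

```text
clock: 12.98
position: [0.5157, -0.2046, 0.0202]
ee_rot: [-0.0, 0.618, 0.786, 0.0]
contact_force: [-0.2, -0.2, 0.5]
width: 0.0854
gripper_force: 0.0
```

Emit:
{"name": "apply_moves", "arguments": {
  "steps": [0, 0, 0, 0, 0, 0, 0, 0, 0, 0, 0, 0, 0, 0, 0, 0, 0, 0, 0, 0, 0, 0, 0, 0, 0, 0, 0, 0, 0, 0, 0, 0],
  "jaw": 255
}}

```text
clock: 13.65
position: [0.5157, -0.2053, 0.0205]
ee_rot: [0.0, 0.619, 0.786, 0.0]
contact_force: [-0.8, 1.2, 6.9]
width: 0.0278
gripper_force: 24.7
```

Emit:
{"name": "apply_moves", "arguments": {
  "steps": [0, 0, 2, 0, 0, 0, 5, 0, 0, 0, 9, 0, 0.1, 2.5, 12, 0, 0.2, 6.5, 12, -1, 0.3, 10.5, 12, -2, 0.3, 14.5, 12, -2.8, 0.3, 18.5, 12, -2.8]
}}

```text
clock: 14.32
position: [0.5181, -0.0186, 0.1399]
ee_rot: [0.0, 0.638, 0.77, 0.0]
contact_force: [0.9, -0.7, -0.8]
width: 0.0277
gripper_force: 25.0
```

Emit:
{"name": "apply_moves", "arguments": {
  "steps": [0, 4, 0, 0, 0, 8, 0, 0, 0, 12, 0, 0, 0.2, 16, 0, 0, 0.3, 20, 0, 0, 0.4, 24, 0, 0, 0.4, 28, 0, 0, 0.4, 32, 0, 0]
}}

```text
clock: 14.98
position: [0.5219, 0.3018, 0.1395]
ee_rot: [-0.0, 0.638, 0.77, -0.0]
contact_force: [0.7, -0.3, -1.5]
width: 0.0282
gripper_force: 25.0
```

Emit:
{"name": "apply_moves", "arguments": {
  "steps": [0, 1.2, 0, 0, 0, 1.2, -3, 0, 0, 1.2, -6, 0, 0, 1.2, -9, 0, 0, 1.2, -10.5, 0, 0, 1.2, -11.2, 0, 0, 1.2, -11.6, 0, 0, 1.2, -11.8, 0]
}}

```text
clock: 15.65
position: [0.5228, 0.3117, 0.0218]
ee_rot: [0.0, 0.638, 0.77, 0.0]
contact_force: [0.2, 0.2, -0.2]
width: 0.028
gripper_force: 25.0
```

Emit:
{"name": "apply_moves", "arguments": {
  "steps": [0, 0, -0.1, 0, 0, 0, -0.2, 0, 0, 0, -0.2, 0, 0, 0, -0.2, 0]
}}

```text
clock: 15.98
position: [0.523, 0.3121, 0.0207]
ee_rot: [0.0, 0.638, 0.77, 0.001]
contact_force: [0.3, 0.4, -0.6]
width: 0.0279
gripper_force: 25.0
```

Emit:
{"name": "apply_moves", "arguments": {
  "steps": [0, 0, 0, 0, 0, 0, 0, 0, 0, 0, 0, 0, 0, 0, 0, 0, 0, 0, 0, 0, 0, 0, 0, 0],
  "jaw": 0
}}

```text
clock: 16.48
position: [0.5225, 0.3119, 0.0199]
ee_rot: [0.0, 0.638, 0.77, 0.0]
contact_force: [0.1, -0.5, 0.5]
width: 0.0853
gripper_force: 0.0
```

Emit:
{"name": "apply_moves", "arguments": {
  "steps": [0, 0, 3, 0, 0, 0, 7, 0, 0, 0, 10, 0, 0, -4, 13, 1, 0, -8, 13, 2, 0, -12, 13, 2.8, 0, -16, 13, 2.8, 0, -20, 13, 2.8]
}}

```text
clock: 17.15
position: [0.5221, 0.1106, 0.1503]
ee_rot: [0.0, 0.618, 0.786, 0.0]
contact_force: [1.0, 0.3, -0.6]
width: 0.0852
gripper_force: 0.0
```

Emit:
{"name": "apply_moves", "arguments": {
  "steps": [0, -4, 0, 0, 0, -8, 0, 0, 0, -12, 0, 0, 0, -16, 0, 0, 0, -20, 0, 0, 0.2, -24, 0, 0, 0.3, -28, 0, 0, 0.5, -32, 0, 0]
}}

```text
clock: 17.82
position: [0.5269, -0.2098, 0.1499]
ee_rot: [0.0, 0.619, 0.786, 0.0]
contact_force: [-0.0, -1.0, 0.2]
width: 0.0856
gripper_force: 0.0
```

Emit:
{"name": "apply_moves", "arguments": {
  "steps": [0, -4, 0, 0, 0, -5.2, 0, 0, 0, -5.2, 0, 0, 0, -5.2, -2, 0, 0, -5.2, -2, 0]
}}

```text
clock: 18.23
position: [0.5254, -0.2578, 0.1271]
ee_rot: [-0.003, 0.619, 0.786, 0.0]
contact_force: [-1.3, 0.1, -0.6]
width: 0.0855
gripper_force: 0.0
```

Run:
```python
from h import *
s=get_state();print(s["position"],s["ee_rot"])
c=calibration("wrist");im=get_image("wrist")
print(proj(c,[.528,-.26,.073]),proj(c,[.5285,-.2605,.013]))
sc=get_image("scene")[265:385,145:300]
cv2.imwrite("pics/w6.png",np.hstack([cv2.resize(im,(400,300)),cv2.resize(sc,(388,300))])[...,::-1])
```

```text
[ 0.52539706 -0.25775173  0.12714824] [-3.23192070e-03  6.18825756e-01  7.85521621e-01  1.49831375e-04]
(np.float64(321.9499239181843), np.float64(277.076833802716)) (np.float64(322.2505066765856), np.float64(241.29726034193163))
```

View pics/w6.png

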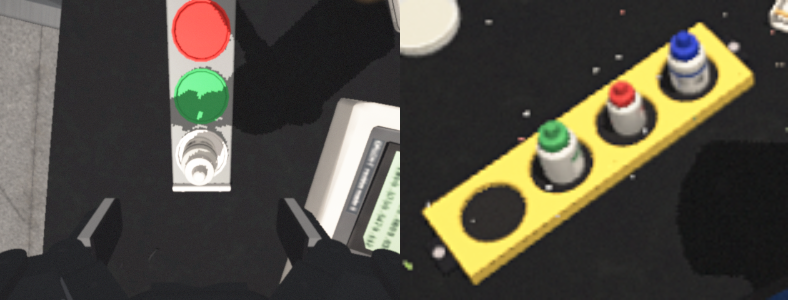

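Green is placed. White's tip at (320,281) is about 4 px from where I predicted it, so I'll shift y by -2 mm and descend.

Emit:
{"name": "apply_moves", "arguments": {
  "steps": [0, -0.2, -3, 0, 0, -0.2, -6, 0, 0, -0.2, -8.5, 0, 0, -0.2, -9.7, 0, 0, -0.2, -10.3, 0, 0, -0.2, -10.3, 0, 0, -0.2, -10.3, 0]
}}

```text
clock: 18.92
position: [0.5283, -0.2617, 0.0278]
ee_rot: [0.001, 0.618, 0.786, 0.0]
contact_force: [0.6, -0.6, 0.3]
width: 0.0854
gripper_force: 0.0
```

Emit:
{"name": "apply_moves", "arguments": {
  "steps": [0, 0, 0, 0, 0, 0, 0, 0, 0, 0, 0, 0, 0, 0, 0, 0, 0, 0, 0, 0, 0, 0, 0, 0, 0, 0, 0, 0, 0, 0, 0, 0],
  "jaw": 255
}}

```text
clock: 19.58
position: [0.5277, -0.2621, 0.0276]
ee_rot: [0.0, 0.619, 0.786, 0.0]
contact_force: [-0.6, -0.5, 5.8]
width: 0.0318
gripper_force: 25.0
```

Emit:
{"name": "apply_moves", "arguments": {
  "steps": [0, 0, 2, 0, 0, 0, 5, 0, 0, 0, 9, 0, 0, 2.5, 12, 0, 0, 6.5, 12, -1, 0, 10.5, 12, -2, 0, 14.5, 12, -2.8, 0, 18.5, 12, -2.8]
}}

```text
clock: 20.25
position: [0.527, -0.0753, 0.1468]
ee_rot: [0.0, 0.638, 0.77, 0.0]
contact_force: [0.4, 0.3, -0.0]
width: 0.0315
gripper_force: 25.3
```

Emit:
{"name": "apply_moves", "arguments": {
  "steps": [0, 4, 0, 0, 0, 8, 0, 0, 0, 12, 0, 0, 0, 16, 0, 0, -0.2, 20, 0, 0, -0.4, 24, 0, 0, -0.6, 28, 0, 0, -0.8, 32, 0, 0]
}}

```text
clock: 20.92
position: [0.5188, 0.245, 0.1465]
ee_rot: [-0.0, 0.638, 0.77, -0.0]
contact_force: [1.3, 0.1, 0.0]
width: 0.0312
gripper_force: 25.3
```

Emit:
{"name": "apply_moves", "arguments": {
  "steps": [-0.3, 4, 0, 0, -0.6, 8, 0, 0, -0.8, 11, 0, 0, -0.8, 12.6, 0, 0, -0.8, 12.6, 0, 0, -0.8, 12.6, 0, 0]
}}

```text
clock: 21.42
position: [0.5111, 0.369, 0.1461]
ee_rot: [0.0, 0.637, 0.771, -0.001]
contact_force: [-0.9, -0.7, -0.7]
width: 0.0316
gripper_force: 25.3
```

Emit:
{"name": "apply_moves", "arguments": {
  "steps": [0, 0, -3, 0, 0, 0, -6, 0, 0, 0, -9, 0, 0, 0, -10.5, 0, 0, 0, -11.2, 0, 0, 0, -11.6, 0, 0, 0, -11.8, 0, 0, 0, -11.8, 0]
}}

```text
clock: 22.08
position: [0.5123, 0.3688, 0.0297]
ee_rot: [0.0, 0.638, 0.77, 0.001]
contact_force: [0.4, 0.4, -0.7]
width: 0.0317
gripper_force: 25.2
```

Emit:
{"name": "apply_moves", "arguments": {
  "steps": [0, 0, -0.1, 0, 0, 0, -0.2, 0, 0, 0, -0.3, 0, 0, 0, -0.3, 0]
}}

```text
clock: 22.42
position: [0.5119, 0.3695, 0.0267]
ee_rot: [0.0, 0.638, 0.77, 0.001]
contact_force: [-0.2, 0.4, 2.3]
width: 0.0317
gripper_force: 25.5
```

Emit:
{"name": "apply_moves", "arguments": {
  "steps": [0, 0, 0, 0, 0, 0, 0, 0, 0, 0, 0, 0, 0, 0, 0, 0, 0, 0, 0, 0, 0, 0, 0, 0],
  "jaw": 0
}}

```text
clock: 22.92
position: [0.5114, 0.3691, 0.0258]
ee_rot: [0.0, 0.638, 0.77, -0.0]
contact_force: [0.3, -0.4, 0.7]
width: 0.0855
gripper_force: 0.0
```

Emit:
{"name": "apply_moves", "arguments": {
  "steps": [0, 0, 3, 0, 0, 0, 7, 0, 0, 0, 11, 0, 0, 0, 15, 0, -2, -3, 16, 0, -4, -6, 16, 0, -6, -9, 16, 0, -6, -9, 16, 0]
}}

```text
clock: 23.58
position: [0.4457, 0.2741, 0.1856]
ee_rot: [-0.001, 0.638, 0.77, -0.004]
contact_force: [-1.1, -0.2, -0.4]
width: 0.0851
gripper_force: 0.0
```

Run:
```python
from h import *
sc=get_image("scene"); sd=get_image("side")
cv2.imwrite("pics/f.png",np.vstack([np.hstack([cv2.resize(sc[235:385,145:305],(400,375)),cv2.resize(sd[190:290,250:350],(375,375))])])[...,::-1])
```

```text
(no output)
```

View pics/f.png

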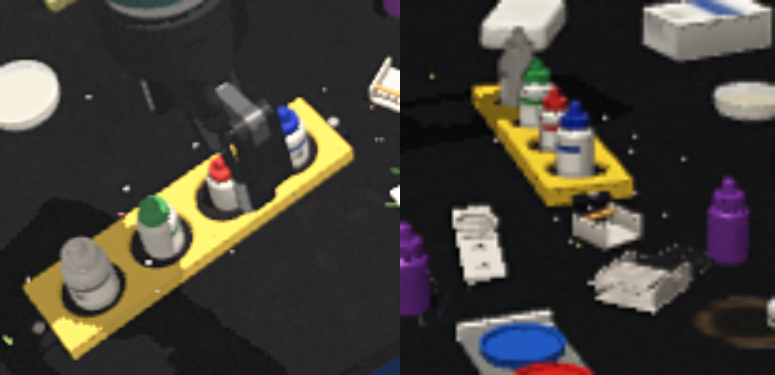

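The two views show all four bottles upright inside their recesses, white, green, red and blue from left to right. The petri dish hasn't moved, and the arm is clear at z = 0.186.

```bash
python3 -c "
from rig import *
print(sign_off())"
```

```text
the job is handed in; nothing more can be done
None
```

The job is handed in: all four bottles stand upright in the yellow rack in reverse order (white, green, red, blue from the left), the arm stayed clear of the timer, tape roll and petri dish, and it took about 24 s.

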